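# Put three lab vessels back on their own spill trays

## Robot

A 7-joint arm with a two-finger parallel gripper is mounted at the origin on a cart in front of the work surface, level with it; the furniture and walls round the work are solid. World frame = base frame: x ahead of the robot, y to its left, z up, the work surface at z = 0. Lengths are in mm, angles in rad, forces in N, time in s.
With the tool pointing down it reaches from about 400 to 875 mm from the base axis. Payload 4.4 kg.
Tool frame: the origin (TCP) lies at the very end of the fingers, on their centre line; the grasp point (between the pads) lies 19 mm behind it; z points along the fingers, y is the line along which they close (so a half turn about z gives the same grasp; the last joint's range is limited). The gripper opens to 85 mm and grips with 20 to 120 N. Pads are 22 mm wide; open, the fingers measure 114 mm over their backs; the gripper's body (76 mm by 85 mm) begins 54 mm behind the grasp point. The pads swing forward as they close: fully open they stand 13 mm farther back than shut.
Start: joints at [-1.214, 0.628, 0.038, 1.517, -0.027, 0.996, -0.02], TCP at [266.683, 592.789, 206.613] pointing down, gripper open.
Joint ranges: [-3.06, 3.06], [-0.37, 2.12], [-1.25, 1.32], [0.18, 2.47], [-1.1, 4.24], [0.23, 1.98], [-2.94, 2.94]. Speed limits (rad/s): [2.57, 2.57, 3.14, 3.14, 3.14, 3.14, 3.14].

## Interface

Orientations are given as [roll, pitch, yaw] about the fixed x, y, z axes, in that order (R = Rz(yaw) Ry(pitch) Rx(roll)).
In Python, from cell import monitor, viewer, workorder gives the robot as it stands.
- The arm moves only by the tool arm_command, never from a script. Its argument "series" is one flat list of numbers, 5 for each row, row after row: the opening in per cent of the stroke, from 0 (shut) to 100 (fully open), then the shift along the tool's x, y, z in cm, then the turn about the tool's z in degrees. In form: [claw, x, y, z, roll, claw, x, y, z, roll, ...]. A call has exactly 5 rows; each row is the pose to reach, as a shift and turn from the pose commanded when the call began, along the tool's axes at that moment; what a row does not reach only later rows make up. A row lasts 1/12 s, in which the tool goes at most 41.7 mm and 7.16 degrees, less where a joint would pass 70% of its speed; a pose out of reach is approached as far as the arm can. A call with a gripper value outside its range is refused whole. The fingers move at their own pace and stop on an object; the grip force is fixed at half the most. Time passes only in rows, so rows that repeat a pose let the fingers close, or fill a call up. It gives the time, the measured TCP pose, the force, the opening and the grip force at its end, in the units of the state.
- monitor.read_state(): the state, without advancing time (a new reading comes with each control period).
- viewer.get_image(name): name is "side" or "top"; returns (picture, depth): 480x640x3 uint8, red, green, blue; 480x640 float32, mm along the optical axis (not along the pixel's ray), 0 where there is no reading.
- viewer.camera_model(name): a dict with "mtx" (3x3 intrinsics, pixels), "R" (3x3) and "t" (3): a world point X has camera coordinates R X + t. Camera axes: x right, y down, z forward; pixel columns grow to the right and rows downward; lengths in mm; the calibration is good to about 2 mm. A picture is of the moment at which its call begins. camera_model takes no time and is no camera call.
- workorder.finish_job(): hands the job in; it is judged then, once.
The state is a dict: "clock": time; "qpos": joint angles; "qd": joint speeds; "tau": joint torques, N m; "eef_pos": TCP position; "tool_rot": TCP orientation; "force": force on the tool from outside, world axes, zero at the start; "torque": the same for the moment, N m; "width": finger opening in mm; "gripper_force": force on a finger pad.
Only numpy, scipy, OpenCV 4.12 (cv2) and the standard library are available. Lean on these libraries where they do the work, as an engineer would, in place of code of your own. Each camera call takes 0.05 s, during which the arm holds its last target. There are 200 camera calls.

## Task

The jar, the small amber bottle and the beaker stand on each other's spill trays. Move them round so that the jar ends on the square tray, the small bottle on the oblong tray and the beaker on the round tray, each upright in the middle of its tray; to make room, first park one of them upright in the middle of the empty six-sided spare tray, which is empty again at the end. Do not tip any vessel over, and leave the graduated cylinder, the timer and the tweezers where they are.

Things in the scene. Friction and masses are not known exactly. Their poses are not given: they have to be found in the camera images.
- jar: White squat jar with a screw lid that is fixed on, body 58 mm in diameter, 50 mm high (lid 57 mm in diameter, top 8 mm), about 60 g. Origin: centre of its underside; z along its axis, up. Starts on the round tray.
- small_bottle: Small amber glass bottle with a black cap, body 52 mm in diameter up to about z = 70 mm, then a shoulder; cap 27 mm in diameter from z = 90 to 105 mm, fixed; about 160 g. Origin: centre of its underside; z along its axis, up. Starts on the square tray. (The bigger amber bottle with a white cap, standing farther back, is no part of the job.)
- beaker: Clear glass beaker, open at the top, 46 mm in outer diameter, 56 mm high, about 30 g. Origin: centre of its underside; z along its axis, up. Starts on the oblong tray.
- tray_round: Round spill tray, 102 mm in diameter. Fixed to the worktop, grey plastic, floor 4 mm thick, rim 3 mm wide and 10 mm high, a 66 mm pale ring drawn in the middle of its floor. Origin: centre of its underside, on the worktop; z up; the tray's floor is at z = 0.004 in this frame. 
- tray_square: Square spill tray, 94 x 94 mm. Fixed to the worktop, grey plastic, floor 4 mm thick, rim 3 mm wide and 10 mm high, a 66 mm pale ring drawn in the middle of its floor. Origin: centre of its underside, on the worktop; z up; the tray's floor is at z = 0.004 in this frame. 
- tray_oblong: Oblong spill tray, 76 mm along its x and 130 mm along its y. Fixed to the worktop, grey plastic, floor 4 mm thick, rim 3 mm wide and 10 mm high, a 66 mm pale ring drawn in the middle of its floor. Origin: centre of its underside, on the worktop; z up; the tray's floor is at z = 0.004 in this frame. 
- tray_spare: Six-sided spill tray, 94 mm across the flats: the spare one, empty at the start. Fixed to the worktop, grey plastic, floor 4 mm thick, rim 3 mm wide and 10 mm high, a 66 mm pale ring drawn in the middle of its floor. Origin: centre of its underside, on the worktop; z up; the tray's floor is at z = 0.004 in this frame. 
- cylinder: Bystander: clear graduated cylinder, 190 mm tall, tube 33 mm in diameter, on a blue six-sided foot 48 x 55 mm. Loose. Origin: centre of its underside.
- timer: Bystander: white bench timer lying flat, 58 x 68 mm, 19 mm high. Loose. Origin: centre of its underside.
- tweezers: Bystander: steel tweezers lying flat, 17 x 122 mm, 8 mm high. Loose. Origin: centre of its underside.
Not all that is in view belongs to the job. Leave any pink or turquoise look-alike of the small_bottle alone.

How it is judged:
By the outcome, as a careful person would: the job done as asked, in the order asked, and still so for the second after the job is handed in, with the robot touching nothing.
It also fails if it takes over 120 s, if anything falls off the work surface, if the arm or the gripper's body presses on something with over 40 N, if the wrist force passes 120 N, or if a joint passes its speed limit or range.

## Working session

There is one attempt and no reset: what is moved stays moved. The work goes in short steps, Python scripts to look and compute and a tool call to move; the robot and the scene stay as the last step left them, time stands still between calls to the robot, and variables do not carry over. Pictures are saved under pics/ and viewed, at most 14 in all, crops included, and the job is handed in when it is done.

Besides the shell and the picture viewer there is one more tool, called after ">>>" as a command line: name --argument value ..., lists and objects as JSON in quotes. arm_command: Moves the arm, as the interface text tells. Its arguments: {"type":"object","properties":{"series":{"type":"array","items":{"type":"number"}}},"required":["series"]}

```bash
mkdir -p pics; ls; python3 - <<'E'
from cell import monitor, viewer, workorder
import cv2
print(monitor.read_state())
for n in("side","top"):
    p,d=viewer.get_image(n); cv2.imwrite(f"pics/{n}0.png",p[:,:,::-1]); 
    import numpy as np; np.savez(f"{n}0.npz",p=p,d=d); print(n,viewer.camera_model(n))
E
```

```text
pics
{'clock': 0.0, 'qpos': array([-1.21382018,  0.62933804,  0.03846533,  1.51839172, -0.02697921,
        0.99629348, -0.01998287]), 'qd': array([-6.89765987e-04, -1.41118606e-03,  6.80751699e-05,  1.22626279e-03,
        3.75082624e-04,  5.72359794e-04,  1.08456011e-03]), 'tau': array([ 5.09896163e-04, -5.63409913e+01,  1.22732040e+00, -1.93446189e+01,
        1.12494457e-02,  1.08338177e-02, -2.32389033e-05]), 'eef_pos': array([266.40424752, 592.14996368, 205.68723032]), 'tool_rot': array([-3.13968149e+00,  5.64727922e-05,  2.71882556e+00]), 'force': array([ 0.56335648, -0.07912373,  0.28494067]), 'torque': array([ 0.03401715, -0.0565208 , -0.00371942]), 'gripper_force': 0.0, 'width': 85.34415149253623}
side {'mtx': array([[558.79426625,   0.        , 320.35657543],
       [  0.        , 558.79426625, 239.92516681],
       [  0.        ,   0.        ,   1.        ]]), 'R': array([[ 0.88342806, -0.46853706,  0.00528008],
       [-0.29131152, -0.55802511, -0.77701066],
       [ 0.36700471,  0.68489488, -0.62946529]]), 't': array([-463.48243663,  180.7992535 ,  987.42882824])}
top {'mtx': array([[458.75892483,   0.        , 320.78953291],
       [  0.        , 458.75892483, 237.40345172],
       [  0.        ,   0.        ,   1.        ]]), 'R': array([[-0.01621609, -0.99954837,  0.02529989],
       [-0.98211951,  0.01117667, -0.18792642],
       [ 0.18755878, -0.02789495, -0.98185721]]), 't': array([ 11.51899946, 514.85954542, 990.09418631])}
```

View pics/top0.png

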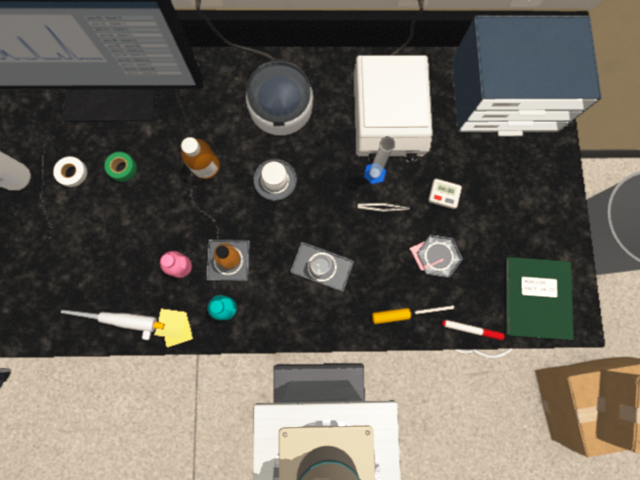

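View pics/side0.png

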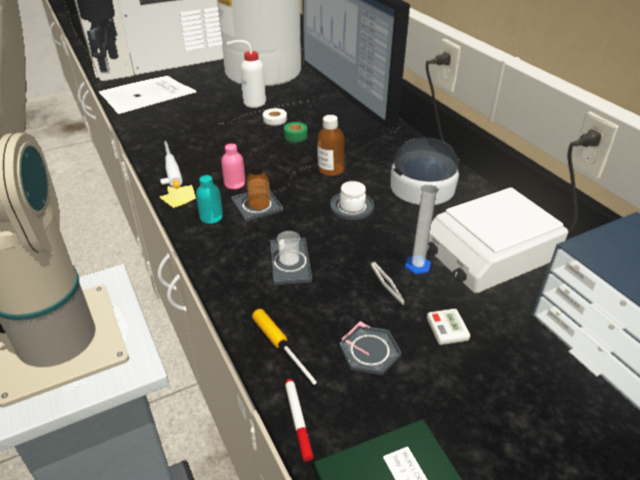

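The top view shows the jar at (273,178), bottle at (227,260), beaker at (321,266) and empty spare tray at (438,257). The look-alikes are at (176,264) and (222,308). Next I'll rectify the tray patches onto z=4 mm and measure.

```bash
cat > h.py <<'E'
from cell import monitor, viewer
import numpy as np, cv2
def cast(c,uv,z):
    uv=np.atleast_2d(uv).astype(float)
    d=np.c_[uv,np.ones(len(uv))]@np.linalg.inv(c["mtx"]).T@c["R"]; o=-c["R"].T@c["t"]
    return o+d*((z-o[2])/d[:,2])[:,None]
def proj(c,X):
    q=(np.atleast_2d(X)@c["R"].T+c["t"])@c["mtx"].T; return q[:,:2]/q[:,2:]
def patch(c,p,xy,z,h=80,s=2.5):   # up = +x, left = +y
    w=np.array([[xy[0]+a,xy[1]+b,z] for a,b in((h,h),(h,-h),(-h,-h),(-h,h))]); n=int(2*h*s)
    H=cv2.getPerspectiveTransform(np.float32([[0,0],[n,0],[n,n],[0,n]]),proj(c,w).astype(np.float32))
    return cv2.warpPerspective(p,H,(n,n),flags=cv2.INTER_CUBIC|cv2.WARP_INVERSE_MAP)
def fitcirc(P):
    A=np.c_[2*P,np.ones(len(P))]; s=np.linalg.lstsq(A,(P**2).sum(1),rcond=None)[0]
    return s[:2],np.sqrt(s[2]+s[:2]@s[:2])
E
python3 - <<'E'
from h import *
C={n:viewer.camera_model(n) for n in("top","side")}; I={n:np.load(n+"0.npz") for n in C}
px=dict(round=(274,180),square=(228,260),oblong=(322,267),spare=(438,257))
rows={n:[] for n in C}
for k,u in px.items():
    xy=cast(C["top"],u,4)[0,:2]; print(k,xy.round(1))
    for n in C: rows[n].append(patch(C[n],I[n]["p"],xy,4,s=1.25))
cv2.imwrite("pics/m.png",np.vstack([np.hstack(rows[n]) for n in C])[:,:,::-1])
E
```

```text
round [665.9 113.9]
square [472.4 220.2]
oblong [453.1   1.4]
spare [ 473.3 -272.8]
```

View pics/m.png

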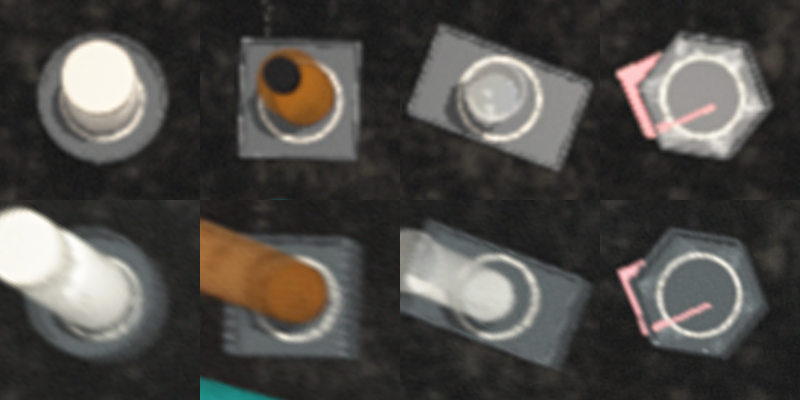

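The montage (each patch 160 mm, up = +x) shows all four pale rings. The vessels stand near their trays' centres, and a flat pink slip lies at the spare tray's edge. Next I fit the rings and vessel tops in both views.

```bash
cat >> h.py <<'E'
def ransac(P,r,tol=1.2,c0=None,n=3000):
    rng=np.random.default_rng(0); best=None;bi=0
    for _ in range(n):
        c,q=fitcirc(P[rng.choice(len(P),3,False)])
        if abs(q-r)>1.5: continue
        m=abs(np.hypot(*(P-c).T)-q)<tol
        if m.sum()>bi: bi=m.sum();best=m
    return (*fitcirc(P[best]),bi,len(P)) if best is not None else None
def edgepts(c,p,xy,z,h,s=2.5,mask=None):
    g=patch(c,p,xy,z,h,s); m=mask(g); v,u=np.nonzero(m)
    return np.c_[xy[0]+h-(v+.5)/s, xy[1]+h-(u+.5)/s]
def pale(g):
    g=g.astype(int); mx,mn=g.max(2),g.min(2); return (mn>130)&(mx-mn<40)
def edges(g): return cv2.Canny(cv2.GaussianBlur(g,(0,0),1.5),25,60)>0
TR=dict(round=(665.9,113.9),square=(472.4,220.2),oblong=(453.1,1.4),spare=(473.3,-272.8))
E
python3 - <<'E'
from h import *
C={n:viewer.camera_model(n) for n in("top","side")}; I={n:np.load(n+"0.npz") for n in C}
f=lambda r:None if r is None else (r[0].round(1),round(r[1],1),r[2:])
for k,xy in TR.items():
    for n in C:
        print(k,n,"ring",f(ransac(edgepts(C[n],I[n]["p"],xy,4,50,mask=pale),32.5)))
obj=dict(jar=("round",54,28.5),bottle=("square",109,13.5),beaker=("oblong",60,23))
for k,(t,z,r) in obj.items():
    for n in C: print(k,n,"top",f(ransac(edgepts(C[n],I[n]["p"],TR[t],z,45,mask=edges),r)))
for n in C: print("beaker base",n,f(ransac(edgepts(C[n],I[n]["p"],TR["oblong"],4,45,mask=edges),23)))
# depth heights in spare tray & tray rims
c=C["top"];d=I["top"]["d"]
v,u=np.mgrid[0:480,0:640]; 
X=(np.c_[u.ravel(),v.ravel(),np.ones(u.size)]@np.linalg.inv(c["mtx"]).T*d.ravel()[:,None]-c["t"])@c["R"]
for k,xy in TR.items():
    R=np.hypot(*(X[:,:2]-xy).T); print(k,"heights pct",np.percentile(X[R<30,2],[5,50,95,99]).round(1))
# tops via depth
for k,(t,z,r) in obj.items():
    m=(np.hypot(*(X[:,:2]-TR[t]).T)<50)&(abs(X[:,2]-z)<5); print(k,"depth top",X[m].mean(0).round(1),m.sum())
# oblong orientation, grey mask
g=patch(c,I["top"]["p"],TR["oblong"],10,85,2.5).astype(int); m=((g.mean(2)>85)).astype(np.uint8)
m=cv2.morphologyEx(m,cv2.MORPH_OPEN,np.ones((9,9)))
cs=max(cv2.findContours(m,0,2)[0],key=cv2.contourArea); (a,b),wh,an=cv2.minAreaRect(cs); print("oblong rect",TR["oblong"][0]+85-b/2.5,TR["oblong"][1]+85-a/2.5,np.array(wh)/2.5,an)
E
```

```text
round top ring (array([679.6, 113.1]), np.float64(31.2), (np.int64(2593), 25394))
round side ring (array([669.2, 115.9]), np.float64(33.0), (np.int64(2646), 31426))
square top ring (array([471.7, 219.3]), np.float64(33.6), (np.int64(1585), 4239))
square side ring (array([473. , 221.9]), np.float64(33.0), (np.int64(1833), 5139))
oblong top ring (array([450., -10.]), np.float64(32.0), (np.int64(2795), 33529))
oblong side ring (array([455.4,   5.2]), np.float64(33.2), (np.int64(2701), 21476))
spare top ring (array([ 471.4, -281.1]), np.float64(34.0), (np.int64(3163), 38696))
spare side ring (array([ 477.3, -272.4]), np.float64(33.4), (np.int64(3127), 8643))
jar top top (array([667.7, 111.7]), np.float64(27.8), (np.int64(421), 1222))
jar side top (array([668.8, 114. ]), np.float64(28.6), (np.int64(344), 578))
bottle top top (array([475.3, 215. ]), np.float64(13.6), (np.int64(204), 1390))
bottle side top (array([429.4, 190.4]), np.float64(14.3), (np.int64(50), 294))
beaker top top (array([455.2,   6.9]), np.float64(24.5), (np.int64(229), 1545))
beaker side top (array([456.5,  10.5]), np.float64(23.7), (np.int64(299), 869))
beaker base top (array([459.9,   5.7]), np.float64(23.7), (np.int64(194), 1490))
beaker base side (array([457.8,  12.5]), np.float64(21.5), (np.int64(197), 1437))
round heights pct [ 3.9 52.  55.9 57.1]
square heights pct [  2.6  79.1 109.2 111.3]
oblong heights pct [ 1.5  5.6 59.8 61.7]
spare heights pct [0.7 4.  7.3 8.6]
jar depth top [666.9 112.1  53.2] 424
bottle depth top [476.3 217.2 108.1] 124
beaker depth top [456.1   7.   58.8] 93
oblong rect 454.84119873046876 2.2292114257812585 [131.38431396  77.13988037] 20.973491668701172
```

Heights agree with the given sizes: 54, 109 and 60 mm tops, and the oblong tray measures 131 x 77 mm at 69° to x. I now move towards the beaker, about (456, 8), keeping the yaw.

>>> arm_command --series '[100,-2.5,-2.8,0,0,100,-5.5,-6,0,0,100,-8,-9,0,0,100,-10.5,-11.6,0,0,100,-13,-14.4,0,0]'

```text
clock: 0.52
eef_pos: [326.4, 406.2, 206.3]
tool_rot: [-3.141, 0.0, 2.719]
force: [1.2, 0.2, 0.4]
width: 85.2
gripper_force: 0.0
```

>>> arm_command --series '[100,-3,-3.3,0,0,100,-6,-6.6,0,0,100,-8.5,-9.4,0,0,100,-11,-12.2,0,0,100,-13,-14.4,0,0]'

```text
clock: 0.93
eef_pos: [385.9, 219.7, 206.5]
tool_rot: [-3.14, 0.0, 2.716]
force: [0.3, -0.6, -1.3]
width: 85.6
gripper_force: 0.0
```

```bash
cat >> h.py <<'E'
def togo(x,y,z,yaw=None):
    s=monitor.read_state(); p=s["eef_pos"]; w=s["tool_rot"][2]; c,n=np.cos(w),np.sin(w); d=np.array([x,y,z])-p
    print("at",p.round(1),"yaw",round(np.degrees(w),1),"t",round(s["clock"],2),"w",round(s["width"],1),"| go cm",
      ((c*d[0]+n*d[1])/10).round(2),((n*d[0]-c*d[1])/10).round(2),(-d[2]/10).round(2), None if yaw is None else "turn %.1f"%((np.degrees(w)-yaw+90)%180-90))
E
python3 - <<'E'
from h import *
C={n:viewer.camera_model(n) for n in("top","side")}; I={n:np.load(n+"0.npz") for n in C}
togo(456,8.5,30)
f=lambda r:None if r is None else (r[0].round(1),round(r[1],1),r[2:])
def th(g):
    b=g.min(2); return cv2.morphologyEx(cv2.GaussianBlur(b,(0,0),1),cv2.MORPH_TOPHAT,np.ones((19,19)))>35
for k,xy in TR.items():
    for n in C: print(k,n,"ring",f(ransac(edgepts(C[n],I[n]["p"],xy,4,45,mask=th),32.5)))
# look-alikes: hue masks in top view, cap height 105
p=I["top"]["p"]; h=cv2.cvtColor(p,cv2.COLOR_RGB2HSV)
for nm,lo,hi in(("teal",80,100),("pink",160,175)):
    m=cv2.inRange(h,(lo,120,60),(hi,255,255)); _,l,s,ce=cv2.connectedComponentsWithStats(m); i=1+s[1:,4].argmax()
    print(nm,s[i],cast(C["top"],ce[i],60).round(0))
E
```

```text
at [385.9 219.7 206.5] yaw 155.6 t 0.93 w 85.6 | go cm -15.1 -16.34 17.65 None
round top ring (array([664. , 110.7]), np.float64(29.2), (np.int64(665), 1146))
round side ring (array([659.8, 116.5]), np.float64(24.1), (np.int64(110), 113))
square top ring (array([472.4, 220. ]), np.float64(32.2), (np.int64(1866), 3154))
square side ring (array([474.4, 224.8]), np.float64(33.0), (np.int64(1399), 2621))
oblong top ring (array([454.5,   2.3]), np.float64(32.0), (np.int64(2353), 4132))
oblong side ring (array([455.9,   4.8]), np.float64(32.5), (np.int64(1993), 3957))
spare top ring (array([ 475.8, -275. ]), np.float64(32.2), (np.int64(2391), 4251))
spare side ring (array([ 477.5, -272. ]), np.float64(33.0), (np.int64(3095), 7923))
teal [208 295  29  25 596] [[361. 222.  60.]]
pink [160 251  32  27 387] [[454. 323.  60.]]
```

>>> arm_command --series '[100,-3,-3.3,0,0,100,-6,-6.6,0,0,100,-9,-9.8,0,0,100,-12,-13,2,0,100,-15.1,-16.3,4,0]'

```text
clock: 1.35
eef_pos: [451.0, 29.9, 175.6]
tool_rot: [3.14, 0.002, 2.719]
force: [0.7, 0.9, -0.1]
width: 85.6
gripper_force: 0.0
```

>>> arm_command --series '[100,0,0,2,0,100,0,0,4,0,100,0,0,5.5,0,100,0,0,6.5,0,100,0,0,6.5,0]'

```text
clock: 1.77
eef_pos: [448.2, 31.5, 108.3]
tool_rot: [-3.139, -0.004, 2.718]
force: [-0.9, 0.3, -0.2]
width: 85.2
gripper_force: 0.0
```

```bash
python3 - <<'E'
from h import *
p,d=viewer.get_image("side"); cv2.imwrite("pics/s1.png",p[120:400,120:500,::-1]); togo(456,8.5,20)
E
```

```text
at [448.9  31.6 109.3] yaw 155.8 t 1.82 w 85.4 | go cm -1.59 -1.82 8.93 None
```

View pics/s1.png

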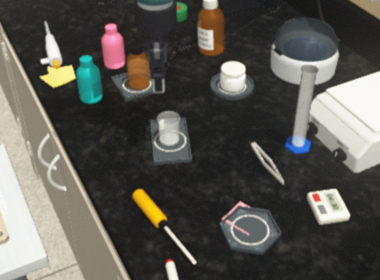

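Seen from the side, the gripper hangs above the beaker: fingertips at crop (158,90), where the TCP projects to (159,93). I correct x and y, then go down.

>>> arm_command --series '[100,-0.8,-0.9,0,0,100,-1.6,-1.8,0,0,100,-1.6,-1.8,1.5,0,100,-1.6,-1.8,3,0,100,-1.6,-1.8,3,0]'

```text
clock: 2.23
eef_pos: [456.3, 8.7, 79.3]
tool_rot: [-3.141, -0.002, 2.719]
force: [-0.2, 0.3, 0.2]
width: 85.6
gripper_force: 0.0
```

```bash
python3 - <<'E'
from h import *
p,d=viewer.get_image("top"); c=viewer.camera_model("top"); togo(456,8.5,20)
g=patch(c,p,(456,8),60,80,2.5); s,_=viewer.get_image("side"); g2=patch(viewer.camera_model("side"),s,(456,8),60,80,2.5)
cv2.imwrite("pics/m2.png",np.hstack([g,g2])[:,:,::-1])
E
```

```text
at [456.6   8.8  80.1] yaw 155.8 t 2.28 w 85.3 | go cm 0.04 -0.06 6.01 None
```

View pics/m2.png

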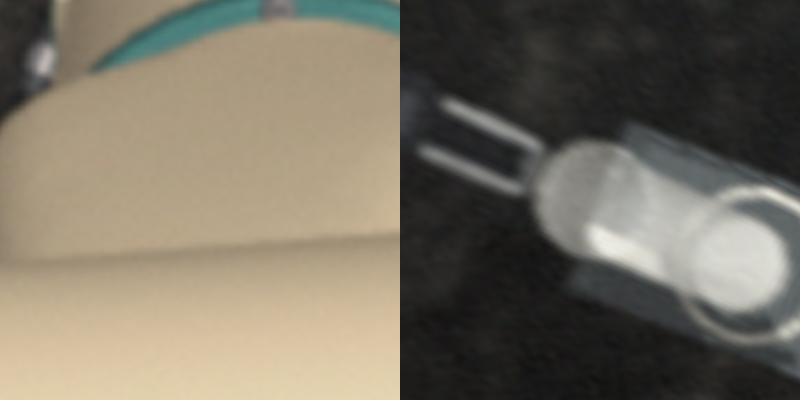

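Rectified at rim height, the side view shows the beaker rim centred at (600,200), which is the TCP's xy. The top view is blocked by the arm. I descend and grip.

>>> arm_command --series '[100,0,0,2,0,100,0,0,4,0,100,0,0,5.5,0,100,0,0,6,0,100,0,0,6,0]'

```text
clock: 2.75
eef_pos: [457.0, 9.0, 20.1]
tool_rot: [-3.141, -0.001, 2.719]
force: [-0.1, -0.3, -0.4]
width: 85.3
gripper_force: 0.0
```

>>> arm_command --series '[40,0,0,0,0,40,0,0,0,0,40,0,0,0,0,40,0,0,0,0,40,0,0,0,0]'

```text
clock: 3.17
eef_pos: [457.9, 8.6, 21.5]
tool_rot: [3.141, 0.002, 2.718]
force: [-0.3, -1.3, 9.3]
width: 42.8
gripper_force: 59.5
```

>>> arm_command --series '[40,0,0,0,0,40,0,0,0,0,40,0,0,0,0,40,0,0,0,0,40,0,0,0,0]'

```text
clock: 3.58
eef_pos: [457.9, 8.6, 21.5]
tool_rot: [3.141, 0.002, 2.718]
force: [-0.0, -0.5, 8.8]
width: 42.8
gripper_force: 59.5
```

>>> arm_command --series '[40,0,0,-0.5,0,40,0,0,-1.5,0,40,0,0,-3,0,40,0,0,-4.5,0,40,0,0,-6,0]'

```text
clock: 4.0
eef_pos: [457.1, 8.8, 81.6]
tool_rot: [3.141, 0.0, 2.719]
force: [-0.1, 0.3, 0.1]
width: 43.1
gripper_force: 60.9
```

```bash
python3 - <<'E'
from h import *
s,_=viewer.get_image("side"); cv2.imwrite("pics/s2.png",cv2.resize(s[140:330,220:420,::-1],None,fx=3,fy=3)); print(monitor.read_state()["force"]); togo(476.6,-273.5,80)
E
```

```text
[0.80925544 0.67575445 1.83517884]
at [458.7   8.9  83.8] yaw 155.8 t 4.05 w 43.0 | go cm -13.22 -25.01 0.38 None
```

View pics/s2.png

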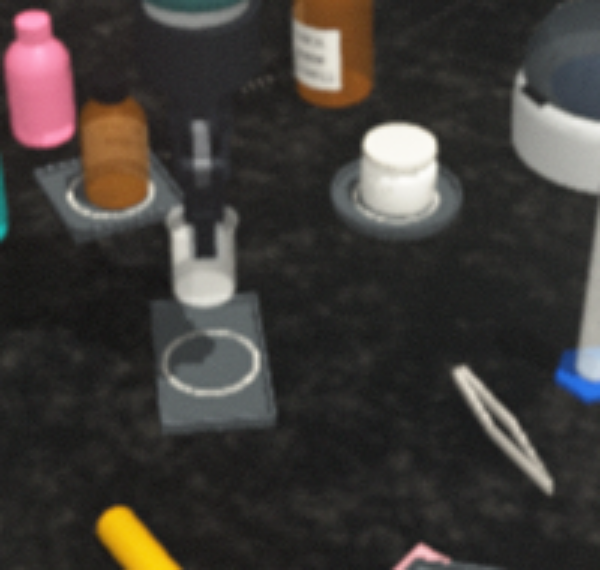

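The beaker is held upright with its base clear of the tray, and the empty oblong ring shows at (210,362). I carry it to the spare tray at (476.6, -273.5).

>>> arm_command --series '[40,-0.8,-1.6,0,0,40,-2.1,-4,0,0,40,-3.4,-6.4,0,0,40,-4.8,-9,0,0,40,-6,-11.4,0,0]'

```text
clock: 4.47
eef_pos: [465.3, -121.4, 80.8]
tool_rot: [-3.142, 0.001, 2.719]
force: [0.8, 0.3, 0.1]
width: 42.7
gripper_force: 60.9
```

>>> arm_command --series '[40,-1.4,-2.6,0,0,40,-2.8,-5.2,0,0,40,-4.2,-7.9,0,0,40,-5.6,-10.6,0,0,40,-6.6,-12.5,0,0]'

```text
clock: 4.88
eef_pos: [473.6, -264.4, 80.8]
tool_rot: [-3.14, 0.001, 2.716]
force: [-0.5, -0.5, 0.3]
width: 43.4
gripper_force: 60.9
```

```bash
cat >> h.py <<'E'
def th(g):
    b=g.min(2); return cv2.morphologyEx(cv2.GaussianBlur(b,(0,0),1),cv2.MORPH_TOPHAT,np.ones((19,19)))>35
f=lambda r:None if r is None else (r[0].round(1),round(r[1],1),r[2:])
def ring(*ks):
    for n in("top","side"):
        p,_=viewer.get_image(n); c=viewer.camera_model(n)
        for k in ks: print(k,n,"ring",f(ransac(edgepts(c,p,TR[k],4,45,mask=th),32.5)))
E
python3 - <<'E'
from h import *
ring("oblong"); togo(476.6,-273.5,25)
E
```

```text
oblong top ring (array([454.1,   2. ]), np.float64(32.3), (np.int64(3037), 5906))
oblong side ring (array([455.5,   5. ]), np.float64(32.4), (np.int64(2787), 5644))
at [ 473.6 -266.3   80.8] yaw 155.4 t 4.98 w 42.8 | go cm -0.57 -0.53 5.58 None
```

>>> arm_command --series '[40,-0.3,-0.3,0,0,40,-0.6,-0.6,1,0,40,-0.6,-0.6,2.5,0,40,-0.6,-0.6,4,0,40,-0.6,-0.6,4.8,0]'

```text
clock: 5.4
eef_pos: [476.4, -266.8, 30.3]
tool_rot: [3.141, -0.003, 2.721]
force: [-0.6, 0.2, -1.3]
width: 43.3
gripper_force: 60.9
```

```bash
python3 - <<'E'
from h import *
togo(476.6,-273.5,22); print(monitor.read_state()["force"])
E
```

```text
at [ 476.4 -266.8   30.3] yaw 155.9 t 5.4 w 43.3 | go cm -0.29 -0.6 0.83 None
[-0.56337628  0.22161952 -1.31733638]
```

>>> arm_command --series '[40,-0.3,-0.6,0,0,40,-0.3,-0.6,0.3,0,40,-0.3,-0.6,0.6,0,40,-0.3,-0.6,0.8,0,40,-0.3,-0.6,0.8,0]'

```text
clock: 5.82
eef_pos: [477.3, -275.4, 24.2]
tool_rot: [3.141, 0.0, 2.719]
force: [0.2, -0.2, -1.2]
width: 42.8
gripper_force: 60.9
```

```bash
python3 - <<'E'
from h import *
viewer.get_image("side"); togo(476.6,-273.5,22); print(monitor.read_state()["force"])
E
```

```text
at [ 477.3 -275.4   24.4] yaw 155.8 t 5.87 w 42.6 | go cm 0.14 0.14 0.24 None
[ 0.11222427 -0.38210345  0.10431929]
```

>>> arm_command --series '[40,0.1,0.1,0.1,0,40,0.1,0.1,0.2,0,40,0.1,0.1,0.3,0,40,0.1,0.1,0.3,0,40,0.1,0.1,0.3,0]'

```text
clock: 6.28
eef_pos: [477.0, -274.1, 21.6]
tool_rot: [3.141, 0.0, 2.719]
force: [-0.9, 0.6, 5.3]
width: 42.8
gripper_force: 61.4
```

>>> arm_command --series '[55,0,0,0,0,60,0,0,0,0,70,0,0,0,0,90,0,0,0,0,100,0,0,0,0]'

```text
clock: 6.7
eef_pos: [476.6, -274.1, 21.0]
tool_rot: [-3.142, -0.0, 2.719]
force: [0.5, -0.6, 0.2]
width: 81.6
gripper_force: 0.0
```

>>> arm_command --series '[100,0,0,0,0,100,0,0,-2,0,100,0,0,-5,0,100,0,0,-9,0,100,0,0,-12.5,0]'

```text
clock: 7.12
eef_pos: [476.4, -274.0, 147.6]
tool_rot: [3.142, -0.001, 2.719]
force: [-0.1, -1.2, -0.4]
width: 85.3
gripper_force: 0.0
```

```bash
python3 - <<'E'
from h import *
togo(475,217,180,0)
s,_=viewer.get_image("side"); cv2.imwrite("pics/s3.png",cv2.resize(s[200:400,260:480,::-1],None,fx=2.5,fy=2.5))
E
```

```text
at [ 476.4 -274.   147.6] yaw 155.8 t 7.12 w 85.3 | go cm 20.27 44.72 -3.24 turn -24.2
```

View pics/s3.png

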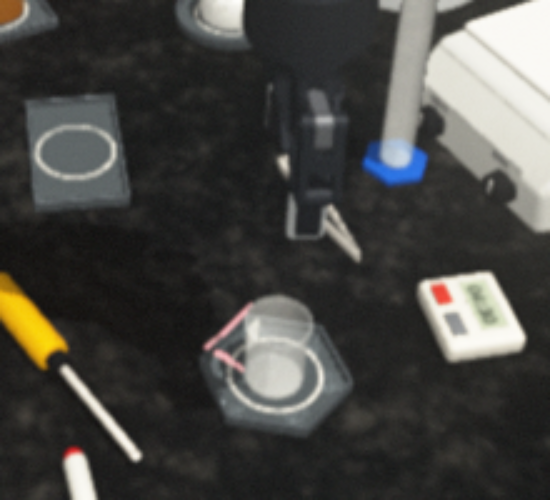

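The beaker stands upright in the ring (base at (273,372), ring centre (275,375)). Next is the bottle at about (476,217). The current closing axis clears both look-alikes, so I make no turn.

>>> arm_command --series '[100,1.2,2.6,-1,0,100,2.6,5.8,-2,0,100,4.1,9,-3,0,100,5.6,12.3,-3.2,0,100,7.1,15.7,-3.2,0]'

```text
clock: 7.58
eef_pos: [476.7, -100.8, 179.1]
tool_rot: [3.141, 0.002, 2.718]
force: [0.8, -0.3, -0.6]
width: 85.0
gripper_force: 0.0
```

>>> arm_command --series '[100,1.5,3.3,0,0,100,3,6.6,0,0,100,4.4,9.8,0,0,100,5.5,12.2,0,0,100,6.3,14,0,0]'

```text
clock: 8.0
eef_pos: [476.0, 55.0, 178.2]
tool_rot: [3.141, -0.0, 2.722]
force: [0.1, 0.0, 0.2]
width: 85.1
gripper_force: 0.0
```

```bash
python3 - <<'E'
from h import *
togo(476,217,180)
c=viewer.camera_model("side"); I=np.load("side0.npz"); p=I["p"]
h=cv2.cvtColor(p,cv2.COLOR_RGB2HSV); m=cv2.inRange(h,(5,120,50),(20,255,255)); m[:,:230]=0; m[:,300:]=0; m[:165]=0; m[215:]=0
r=c["R"][0]; 
for v in range(178,208,4):
    u=np.nonzero(m[v])[0]; a,b=cast(c,[(u[0]-.5,v),(u[-1]+.5,v)],35); print(v,u[0],u[-1],((a+b)/2@r).round(1),np.linalg.norm(a-b).round(1))
print("pred",np.array([475.3,215,35])@r,np.array([476.2,216.7,35])@r,"ring",np.array([474.4,224.8,4])@r)
E
```

```text
at [476.   55.  178.2] yaw 156.0 t 8.0 w 85.1 | go cm 6.6 14.8 -0.18 None
178 246 268 311.4 55.1
182 246 268 313.0 54.6
186 246 268 314.5 54.0
190 247 268 317.1 51.2
194 248 268 319.7 48.4
198 248 268 321.1 47.9
202 248 268 322.5 47.4
206 250 267 324.9 40.3
pred 319.34269222597914 319.34126447535783 ring 313.7922614064851
```

>>> arm_command --series '[100,1.3,3,0,0,100,2.7,6,0,0,100,4,9,0,0,100,5.3,11.9,0,0,100,6.6,14.8,0,0]'

```text
clock: 8.42
eef_pos: [476.6, 215.3, 178.2]
tool_rot: [3.142, 0.0, 2.719]
force: [0.6, 0.8, -0.7]
width: 85.5
gripper_force: 0.0
```

>>> arm_command --series '[100,0,0,0,0,100,0,0,0,0,100,0,0,1,0,100,0,0,2,0,100,0,0,2,0]'

```text
clock: 8.83
eef_pos: [475.5, 211.3, 155.9]
tool_rot: [-3.138, -0.003, 2.716]
force: [-0.8, 0.6, 0.4]
width: 85.5
gripper_force: 0.0
```

```bash
python3 - <<'E'
from h import *
togo(475.7,217,42)
s,_=viewer.get_image("side"); cv2.imwrite("pics/s4.png",cv2.resize(s[60:260,180:400,::-1],None,fx=2.5,fy=2.5))
E
```

```text
at [475.5 211.3 155.9] yaw 155.6 t 8.83 w 85.5 | go cm 0.22 0.53 11.39 None
```

View pics/s4.png

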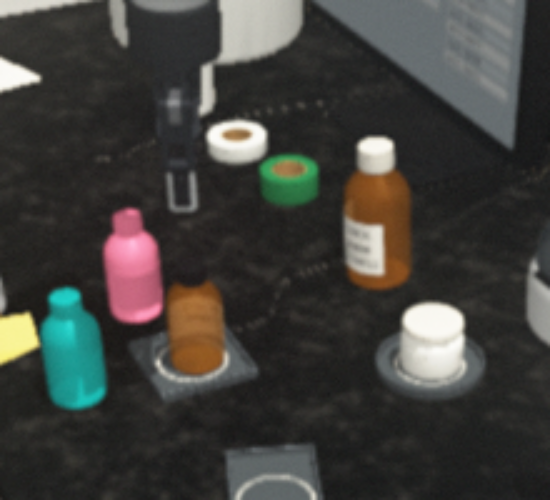

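The gripper is above the bottle, whose cap is at (193,278). The pink look-alike at (133,270) is clear of the fingers' line. I correct y and descend.

>>> arm_command --series '[100,0.1,0.3,0,0,100,0.2,0.5,1,0,100,0.2,0.5,2.5,0,100,0.2,0.5,4,0,100,0.2,0.5,5,0]'

```text
clock: 9.3
eef_pos: [476.7, 219.1, 106.8]
tool_rot: [-3.141, -0.001, 2.719]
force: [0.3, 0.1, -1.3]
width: 85.4
gripper_force: 0.0
```

```bash
python3 - <<'E'
from h import *
viewer.get_image("side"); togo(475.7,217,42)
E
```

```text
at [475.7 218.5 105.4] yaw 155.8 t 9.35 w 85.6 | go cm -0.06 -0.14 6.34 None
```

>>> arm_command --series '[100,-0.1,-0.1,1.5,0,100,-0.1,-0.1,3.2,0,100,-0.1,-0.1,4.9,0,100,-0.1,-0.1,6,0,100,-0.1,-0.1,6.2,0]'

```text
clock: 9.77
eef_pos: [476.6, 217.4, 44.6]
tool_rot: [-3.139, -0.002, 2.719]
force: [-0.1, 0.7, -0.4]
width: 85.2
gripper_force: 0.0
```

>>> arm_command --series '[100,0,0,0,0,50,0,0,0,0,50,0,0,0,0,50,0,0,0,0,50,0,0,0,0]'

```text
clock: 10.18
eef_pos: [478.4, 217.7, 47.6]
tool_rot: [3.141, 0.001, 2.719]
force: [-1.7, -1.0, 8.8]
width: 44.1
gripper_force: 59.1
```

>>> arm_command --series '[50,0,0,0,0,50,0,0,0,0,50,0,0,0,0,50,0,0,0,0,50,0,0,0,0]'

```text
clock: 10.6
eef_pos: [478.2, 217.8, 47.6]
tool_rot: [3.141, 0.001, 2.719]
force: [-1.0, -1.4, 8.6]
width: 44.5
gripper_force: 59.0
```

```bash
python3 - <<'E'
from h import *
togo(476,217,40)
s,_=viewer.get_image("side"); cv2.imwrite("pics/s5.png",cv2.resize(s[130:230,200:320,::-1],None,fx=5,fy=5,interpolation=2))
E
```

```text
at [478.2 217.8  47.6] yaw 155.8 t 10.6 w 44.5 | go cm 0.17 -0.16 0.76 None
```

View pics/s5.png

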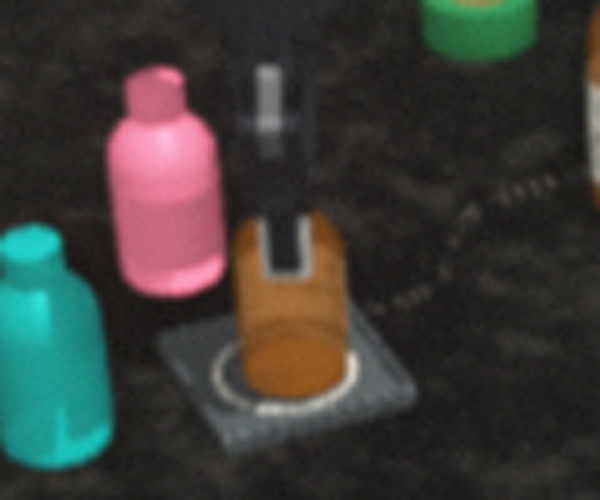

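The front pad (287,250) sits partly on the shoulder, so this grip is too high. I open, go 5 mm lower and grip again.

>>> arm_command --series '[100,0,0,0,0,100,0,0,0,0,100,0,0,0,0,100,0,0,0,0,100,0,0,0,0]'

```text
clock: 11.07
eef_pos: [477.6, 217.8, 46.1]
tool_rot: [-3.142, -0.0, 2.719]
force: [0.5, 0.4, 0.8]
width: 85.5
gripper_force: 0.0
```

```bash
python3 - <<'E'
from h import *
togo(476,217,40)
E
```

```text
at [477.6 217.8  46.1] yaw 155.8 t 11.07 w 85.5 | go cm 0.12 -0.14 0.61 None
```

>>> arm_command --series '[100,0.1,-0.1,0.3,0,100,0.1,-0.1,0.6,0,100,0.1,-0.1,0.6,0,100,0.1,-0.1,0.6,0,100,0.1,-0.1,0.6,0]'

```text
clock: 11.48
eef_pos: [476.3, 217.3, 40.0]
tool_rot: [-3.141, -0.0, 2.719]
force: [0.0, 0.3, -0.4]
width: 85.4
gripper_force: 0.0
```

>>> arm_command --series '[50,0,0,0,0,50,0,0,0,0,50,0,0,0,0,50,0,0,0,0,50,0,0,0,0]'

```text
clock: 11.9
eef_pos: [476.7, 217.6, 41.0]
tool_rot: [3.141, 0.001, 2.719]
force: [-0.2, 0.2, 6.6]
width: 46.8
gripper_force: 60.4
```

>>> arm_command --series '[50,0,0,0,0,50,0,0,0,0,50,0,0,0,0,50,0,0,0,0,50,0,0,0,0]'

```text
clock: 12.32
eef_pos: [476.7, 217.6, 41.0]
tool_rot: [3.141, 0.001, 2.719]
force: [0.4, -0.1, 6.8]
width: 46.9
gripper_force: 60.4
```

>>> arm_command --series '[50,0,0,-0.3,0,50,0,0,-0.8,0,50,0,0,-1.6,0,50,0,0,-2.6,0,50,0,0,-3.6,0]'

```text
clock: 12.73
eef_pos: [476.3, 217.2, 77.1]
tool_rot: [-3.141, -0.0, 2.719]
force: [0.5, 1.0, -0.6]
width: 46.4
gripper_force: 61.8
```

>>> arm_command --series '[50,0,0,-0.5,0,50,0,0,-1.5,0,50,0,0,-2.5,0,50,0,0,-3,0,50,0,0,-3,0]'

```text
clock: 13.15
eef_pos: [477.3, 217.7, 107.7]
tool_rot: [3.139, 0.002, 2.719]
force: [-0.1, -0.2, -1.6]
width: 47.1
gripper_force: 61.9
```

```bash
python3 - <<'E'
from h import *
togo(454.8,3.5,106); print(monitor.read_state()["force"])
s,_=viewer.get_image("side"); cv2.imwrite("pics/s6.png",cv2.resize(s[90:270,180:380,::-1],None,fx=3,fy=3,interpolation=2))
ring("square")
E
```

```text
at [477.3 217.7 107.7] yaw 155.8 t 13.15 w 47.1 | go cm -6.74 -20.46 0.17 None
[-0.13780983 -0.19873493 -1.62677894]
square top ring (array([472.5, 220.3]), np.float64(32.2), (np.int64(1148), 2467))
square side ring (array([473.8, 224. ]), np.float64(32.0), (np.int64(1449), 2394))
```

View pics/s6.png

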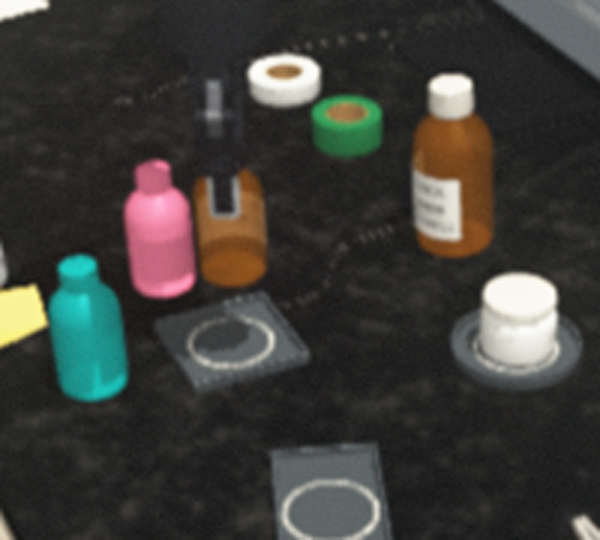

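The bottle is held upright above the square tray and its base is clear. I carry it to the oblong tray at (454.8, 3.5).

>>> arm_command --series '[50,-0.4,-1.2,0,0,50,-1.1,-3.4,0,0,50,-1.9,-5.8,0,0,50,-2.7,-8.2,0,0,50,-3.5,-10.6,0,0]'

```text
clock: 13.72
eef_pos: [463.7, 104.0, 105.7]
tool_rot: [-3.14, -0.001, 2.719]
force: [-0.6, -0.7, -1.9]
width: 46.8
gripper_force: 61.9
```

>>> arm_command --series '[50,-0.8,-2.4,0,0,50,-1.6,-4.8,0,0,50,-2.4,-7,0,0,50,-2.9,-8.6,0,0,50,-3.1,-9.4,0,0]'

```text
clock: 14.13
eef_pos: [453.1, 4.0, 105.8]
tool_rot: [-3.139, -0.001, 2.714]
force: [-0.1, 0.4, -1.7]
width: 46.9
gripper_force: 61.9
```

>>> arm_command --series '[50,0,0,0,0,50,0,0,0,0,50,0,0,1,0,50,0,0,2,0,50,0,0,3,0]'

```text
clock: 14.55
eef_pos: [455.0, 9.7, 75.9]
tool_rot: [3.14, 0.0, 2.721]
force: [-1.1, -1.1, -1.2]
width: 46.6
gripper_force: 61.9
```

```bash
python3 - <<'E'
from h import *
viewer.get_image("side"); togo(454.8,3.5,41)
E
```

```text
at [453.8   9.7  74.4] yaw 155.9 t 14.6 w 46.4 | go cm -0.35 -0.52 3.34 None
```

>>> arm_command --series '[50,-0.2,-0.3,0,0,50,-0.4,-0.5,0.6,0,50,-0.4,-0.5,1.4,0,50,-0.4,-0.5,2.2,0,50,-0.4,-0.5,2.9,0]'

```text
clock: 15.02
eef_pos: [456.1, 1.7, 46.5]
tool_rot: [3.141, -0.0, 2.719]
force: [0.4, 0.4, -2.3]
width: 46.7
gripper_force: 62.1
```

```bash
python3 - <<'E'
from h import *
viewer.get_image("side"); togo(455.5,4,41)
E
```

```text
at [455.3   1.7  45.4] yaw 155.8 t 15.07 w 47.0 | go cm 0.07 0.22 0.44 None
```

>>> arm_command --series '[50,0.1,0.1,0.1,0,50,0.1,0.2,0.2,0,50,0.1,0.2,0.4,0,50,0.1,0.2,0.5,0,50,0.1,0.2,0.5,0]'

```text
clock: 15.48
eef_pos: [456.0, 3.9, 42.2]
tool_rot: [3.142, 0.0, 2.719]
force: [-0.8, 0.1, -2.0]
width: 46.8
gripper_force: 62.1
```

```bash
python3 - <<'E'
from h import *
viewer.get_image("side"); togo(455.5,4,41); print(monitor.read_state()["force"])
E
```

```text
at [456.    3.8  42.3] yaw 155.8 t 15.53 w 46.4 | go cm 0.06 -0.01 0.13 None
[ 0.51003902 -0.39541791 -1.92413579]
```

Not quite down yet, so I lower a little, release and rise.

>>> arm_command --series '[50,0,0,0.1,0,50,0,0,0.2,0,50,0,0,0.2,0,50,0,0,0.2,0,50,0,0,0.2,0]'

```text
clock: 15.95
eef_pos: [456.5, 3.8, 41.0]
tool_rot: [3.141, 0.001, 2.719]
force: [-0.6, 0.3, 7.8]
width: 46.8
gripper_force: 63.3
```

>>> arm_command --series '[60,0,0,0,0,70,0,0,0,0,80,0,0,0,0,100,0,0,0,0,100,0,0,0,0]'

```text
clock: 16.37
eef_pos: [456.0, 3.8, 40.1]
tool_rot: [-3.142, -0.0, 2.719]
force: [0.1, 0.5, -0.4]
width: 85.3
gripper_force: 0.0
```

>>> arm_command --series '[100,0,0,0,0,100,0,0,-2,0,100,0,0,-5,0,100,0,0,-9,0,100,0,0,-12.5,0]'

```text
clock: 16.78
eef_pos: [455.4, 3.8, 166.6]
tool_rot: [-3.141, -0.001, 2.719]
force: [0.8, 0.7, 0.2]
width: 85.5
gripper_force: 0.0
```

```bash
python3 - <<'E'
from h import *
togo(668.5,113,150)
c=viewer.camera_model("side");s,_=viewer.get_image("side"); cv2.imwrite("pics/s7.png",np.hstack([patch(c,s,(455,4),4,80,2.5),patch(c,s,(668,114),4,80,2.5)])[:,:,::-1])
E
```

```text
at [455.4   3.8 166.6] yaw 155.8 t 16.78 w 85.5 | go cm -14.95 18.7 1.66 None
```

View pics/s7.png

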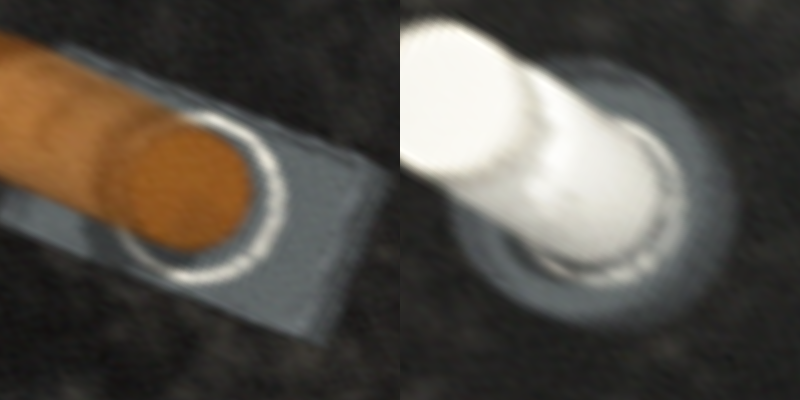

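The bottle stands upright inside the oblong ring, and its centring needs a better measure. I check with depth slices and move towards the jar at the same time.

>>> arm_command --series '[100,-1.3,1.6,0,0,100,-3,3.8,0,0,100,-4.9,6.1,0,0,100,-6.8,8.5,0,0,100,-8.7,10.9,0,0]'

```text
clock: 17.25
eef_pos: [581.0, 68.1, 165.2]
tool_rot: [-3.141, -0.0, 2.719]
force: [-0.0, -0.7, -0.3]
width: 85.3
gripper_force: 0.0
```

```bash
cat >> h.py <<'E'
def body(p,d,n,xy,r,z0,z1):
    from scipy.optimize import least_squares
    c=viewer.camera_model(n); v,u=np.mgrid[0:480,0:640]
    X=(np.c_[u.ravel(),v.ravel(),np.ones(u.size)]@np.linalg.inv(c["mtx"]).T*d.ravel()[:,None]-c["t"])@c["R"]
    m=(np.hypot(*(X[:,:2]-xy).T)<r+15)&(X[:,2]>z0)&(X[:,2]<z1)&(d.ravel()>0)
    s=least_squares(lambda q:np.hypot(*(X[m,:2]-q).T)-r,xy,loss="soft_l1",f_scale=2); return s.x.round(1),m.sum(),abs(s.fun).mean().round(1)
E
python3 - <<'E'
from h import *
togo(668.5,113,150)
p,d=viewer.get_image("side"); I=np.load("side0.npz")
print("bottle0",body(I["p"],I["d"],"side",(475,218),26,25,68),"jar0",body(I["p"],I["d"],"side",(668,114),29,15,44),"beaker0",body(I["p"],I["d"],"side",(456,9),23,20,58))
print("bottle",body(p,d,"side",(455,4),26,25,68),"jar",body(p,d,"side",(668,114),29,15,44),"beaker",body(p,d,"side",(477,-273),23,20,58))
t,_=viewer.get_image("top"); c=viewer.camera_model("top")
print("cap in top",f(ransac(edgepts(c,t,(455,4),109,35,mask=edges),13.5)))
# round tray centre: outer edge of tray in both views
def grey(g): return edges(g)
for n,q in(("top",t),("side",p)):
    print("round rim",n,f(ransac(edgepts(viewer.camera_model(n),q,(667,114),10,62,mask=edges),50.5)), f(ransac(edgepts(viewer.camera_model(n),q,(667,114),4,42,mask=th),32.5)))
E
```

```text
at [581.   68.1 165.2] yaw 155.8 t 17.25 w 85.3 | go cm -6.14 7.69 1.52 None
bottle0 (array([478.1, 219.1]), np.int64(359), np.float64(1.3)) jar0 (array([669.8, 115.3]), np.int64(299), np.float64(1.8)) beaker0 (array([456.2,   9.7]), np.int64(467), np.float64(2.4))
bottle (array([458.4,   5.3]), np.int64(421), np.float64(1.0)) jar (array([669.3, 115. ]), np.int64(302), np.float64(1.9)) beaker (array([ 475.2, -273.8]), np.int64(656), np.float64(2.6))Traceback (most recent call last):
  File "<stdin>", line 7, in <module>
  File "h.py", line 19, in ransac
    c,q=fitcirc(P[rng.choice(len(P),3,False)])
                  ~~~~~~~~~~^^^^^^^^^^^^^^^^
  File "numpy/random/_generator.pyx", line 864, in numpy.random._generator.Generator.choice
ValueError: a must be a positive integer unless no samples are taken
```

The bottle measures (458.4, 5.3) against its ring at (455.5, 5.0) in the same camera, about 3 mm off centre, which is good. Next the jar at (667.6, 113).

>>> arm_command --series '[100,-1.5,1.9,0,0,100,-3,3.8,0,0,100,-4.5,5.6,0,0,100,-5.6,7,0,0,100,-6,7.5,0,0]'

```text
clock: 17.77
eef_pos: [666.7, 112.7, 164.5]
tool_rot: [3.141, 0.0, 2.72]
force: [0.5, 0.9, -0.5]
width: 85.7
gripper_force: 0.0
```

>>> arm_command --series '[100,0,0,0,0,100,0,0,1.5,0,100,0,0,3.5,0,100,0,0,5.5,0,100,0,0,6.5,0]'

```text
clock: 18.18
eef_pos: [662.4, 109.6, 97.9]
tool_rot: [-3.138, -0.004, 2.718]
force: [-1.0, -0.5, 0.4]
width: 85.3
gripper_force: 0.0
```

```bash
python3 - <<'E'
from h import *
viewer.get_image("side"); togo(667.6,113,21)
E
```

```text
at [661.7 109.7  96.5] yaw 155.7 t 18.23 w 85.2 | go cm -0.4 0.54 7.55 None
```

>>> arm_command --series '[100,-0.2,0.3,0,0,100,-0.4,0.5,1,0,100,-0.4,0.5,2,0,100,-0.4,0.5,2.5,0,100,-0.4,0.5,2.5,0]'

```text
clock: 18.65
eef_pos: [670.1, 114.0, 73.7]
tool_rot: [-3.14, -0.002, 2.719]
force: [0.3, 0.7, -0.8]
width: 85.3
gripper_force: 0.0
```

```bash
python3 - <<'E'
from h import *
viewer.get_image("side"); togo(667.6,113,16)
E
```

```text
at [670.6 114.1  74.4] yaw 155.8 t 18.7 w 85.3 | go cm 0.23 -0.22 5.84 None
```

>>> arm_command --series '[100,0.2,-0.2,1,0,100,0.2,-0.2,2.5,0,100,0.2,-0.2,4,0,100,0.2,-0.2,5.4,0,100,0.2,-0.2,5.8,0]'

```text
clock: 19.12
eef_pos: [666.7, 112.8, 14.6]
tool_rot: [-3.139, -0.003, 2.719]
force: [-0.4, 0.5, -1.3]
width: 85.0
gripper_force: 0.0
```

>>> arm_command --series '[100,0,0,0,0,55,0,0,0,0,55,0,0,0,0,55,0,0,0,0,55,0,0,0,0]'

```text
clock: 19.53
eef_pos: [670.1, 113.5, 18.9]
tool_rot: [3.14, 0.003, 2.719]
force: [-0.2, 0.2, 5.3]
width: 53.1
gripper_force: 63.0
```

>>> arm_command --series '[55,0,0,0,0,55,0,0,0,0,55,0,0,0,0,55,0,0,0,0,55,0,0,0,0]'

```text
clock: 19.95
eef_pos: [670.0, 113.5, 18.9]
tool_rot: [3.14, 0.003, 2.719]
force: [0.8, 0.1, 5.5]
width: 53.5
gripper_force: 63.2
```

>>> arm_command --series '[55,0,0,-0.3,0,55,0,0,-1,0,55,0,0,-2.5,0,55,0,0,-4.5,0,55,0,0,-6.5,0]'

```text
clock: 20.37
eef_pos: [667.9, 113.1, 82.7]
tool_rot: [-3.141, -0.001, 2.719]
force: [0.1, -0.4, -0.6]
width: 53.5
gripper_force: 63.0
```

```bash
python3 - <<'E'
from h import *
s,_=viewer.get_image("side"); cv2.imwrite("pics/s8.png",cv2.resize(s[120:270,220:420,::-1],None,fx=3,fy=3,interpolation=2)); togo(474,222,80); ring("round")
E
```

```text
at [671.1 113.7  87.5] yaw 155.8 t 20.42 w 53.4 | go cm 22.42 1.79 0.75 NoneTraceback (most recent call last):
  File "<stdin>", line 2, in <module>
  File "h.py", line 41, in ring
    for k in ks: print(k,n,"ring",f(ransac(edgepts(c,p,TR[k],4,45,mask=th),32.5)))
                                    ~~~~~~^^^^^^^^^^^^^^^^^^^^^^^^^^^^^^^^^^^^^^
  File "h.py", line 19, in ransac
    c,q=fitcirc(P[rng.choice(len(P),3,False)])
                  ~~~~~~~~~~^^^^^^^^^^^^^^^^
  File "numpy/random/_generator.pyx", line 864, in numpy.random._generator.Generator.choice
ValueError: a must be a positive integer unless no samples are taken
```

View pics/s8.png

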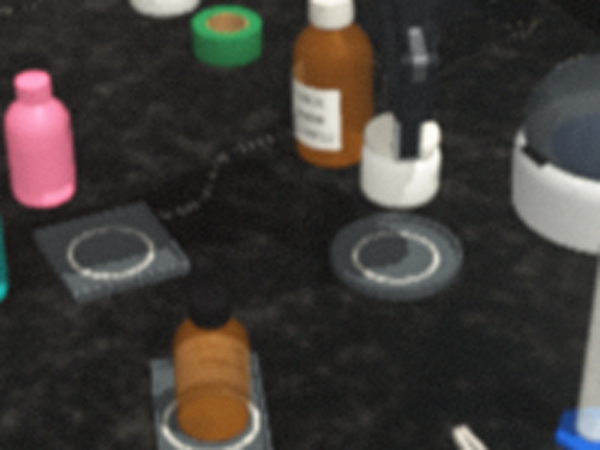

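The jar is held upright and the round ring is now in full view. I carry the jar to the square tray at (472.5, 221.5).

>>> arm_command --series '[55,1.5,0.1,0,0,55,3.8,0.3,0,0,55,6.4,0.5,0,0,55,9,0.7,0,0,55,11.6,0.9,0,0]'

```text
clock: 20.88
eef_pos: [564.8, 169.2, 81.6]
tool_rot: [-3.141, -0.001, 2.718]
force: [0.3, 0.3, -0.6]
width: 53.8
gripper_force: 63.0
```

>>> arm_command --series '[55,2.6,0.2,0,0,55,5.2,0.4,0,0,55,7.8,0.6,0,0,55,9.6,0.8,0,0,55,10.6,0.9,0,0]'

```text
clock: 21.3
eef_pos: [470.4, 222.1, 81.8]
tool_rot: [-3.14, -0.003, 2.722]
force: [-0.4, 1.0, 1.2]
width: 53.8
gripper_force: 63.0
```

>>> arm_command --series '[55,0,0,0,0,55,0,0,0,0,55,0,0,1,0,55,0,0,2,0,55,0,0,3,0]'

```text
clock: 21.72
eef_pos: [474.5, 219.8, 50.9]
tool_rot: [-3.141, 0.001, 2.717]
force: [-0.4, 0.4, -1.1]
width: 53.4
gripper_force: 63.0
```

```bash
python3 - <<'E'
from h import *
ring("round","oblong"); togo(472.5,221.5,20)
t,_=viewer.get_image("top"); c=viewer.camera_model("top")
print("cap in top",f(ransac(edgepts(c,t,(455,4),109,35,mask=edges),13.5)))
E
```

```text
round top ring (array([666.8, 112.1]), np.float64(32.3), (np.int64(2975), 5828))
oblong top ring (array([454.3,   1.7]), np.float64(32.3), (np.int64(1701), 3063))
round side ring (array([668.7, 115.6]), np.float64(32.1), (np.int64(1517), 2930))
oblong side ring (array([456.5,   5.4]), np.float64(32.7), (np.int64(1948), 3941))
at [472.5 219.3  49.8] yaw 155.7 t 21.82 w 53.2 | go cm 0.09 0.2 2.98 None
cap in top (array([455.6,   3.1]), np.float64(13.0), (np.int64(217), 1384))
```

In the top view the bottle's cap (455.6, 3.1) lies 2 mm from its ring centre (454.3, 1.7). I lower the jar.

>>> arm_command --series '[55,0,0.1,0.3,0,55,0.1,0.2,0.9,0,55,0.1,0.2,1.6,0,55,0.1,0.2,2.3,0,55,0.1,0.2,2.7,0]'

```text
clock: 22.28
eef_pos: [473.0, 222.9, 24.2]
tool_rot: [-3.141, -0.001, 2.719]
force: [-0.4, -0.2, -0.5]
width: 53.0
gripper_force: 63.0
```

```bash
python3 - <<'E'
from h import *
viewer.get_image("side"); togo(472.5,221.5,19); print(monitor.read_state()["force"])
E
```

```text
at [472.6 222.6  23.7] yaw 155.8 t 22.33 w 53.4 | go cm -0.04 -0.11 0.47 None
[ 0.10757732 -0.5587937  -1.15543914]
```

>>> arm_command --series '[55,0,-0.1,0.2,0,55,0,-0.1,0.4,0,55,0,-0.1,0.5,0,55,0,-0.1,0.6,0,55,0,-0.1,0.6,0]'

```text
clock: 22.75
eef_pos: [473.1, 222.1, 19.2]
tool_rot: [3.141, 0.0, 2.719]
force: [0.2, 0.8, 0.1]
width: 53.5
gripper_force: 63.0
```

```bash
python3 - <<'E'
from h import *
viewer.get_image("side"); togo(472.5,221.5,19); print(monitor.read_state()["force"])
E
```

```text
at [473.1 222.1  19.3] yaw 155.8 t 22.8 w 53.5 | go cm 0.03 -0.08 0.03 None
[-0.02285108  0.47214597 -0.00598313]
```

>>> arm_command --series '[55,0,0,0.1,0,55,0,0,0.2,0,55,0,0,0.2,0,55,0,0,0.2,0,55,0,0,0.2,0]'

```text
clock: 23.22
eef_pos: [473.2, 222.2, 18.8]
tool_rot: [3.141, 0.001, 2.719]
force: [-3.1, -1.3, 14.2]
width: 53.3
gripper_force: 64.7
```

>>> arm_command --series '[65,0,0,0,0,75,0,0,0,0,85,0,0,0,0,100,0,0,0,0,100,0,0,0,0]'

```text
clock: 23.63
eef_pos: [473.0, 222.0, 17.0]
tool_rot: [-3.141, -0.0, 2.719]
force: [0.2, 0.4, 0.6]
width: 85.7
gripper_force: 0.0
```

>>> arm_command --series '[100,0,0,0,0,100,0,0,-2,0,100,0,0,-5,0,100,0,0,-9,0,100,0,0,-13,0]'

```text
clock: 24.05
eef_pos: [472.1, 221.6, 147.9]
tool_rot: [-3.14, -0.002, 2.719]
force: [1.1, -0.7, 0.5]
width: 85.5
gripper_force: 0.0
```

```bash
python3 - <<'E'
from h import *
p,d=viewer.get_image("side"); print("jar",body(p,d,"side",(473,222),29,15,44),"ring side 473.9,224.2","beaker",body(p,d,"side",(476,-273),23,20,58)); 
c=viewer.camera_model("side"); print(f(ransac(edgepts(c,p,(473,222),54,45,mask=edges),28.5)))
for n in("top","side"):
    q,_=viewer.get_image(n); print("beaker rim",n,f(ransac(edgepts(viewer.camera_model(n),q,(476,-273),60,40,mask=edges),23)))
togo(476,-274,160)
E
```

```text
jar (array([473.9, 224.9]), np.int64(305), np.float64(2.0)) ring side 473.9,224.2 beaker (array([ 475. , -273.9]), np.int64(669), np.float64(2.6))
(array([473.7, 224.2]), np.float64(28.3), (np.int64(274), 709))
beaker rim top (array([ 468.5, -262.6]), np.float64(24.5), (np.int64(247), 1782))
beaker rim side (array([ 475.8, -273.2]), np.float64(23.4), (np.int64(275), 934))
at [475.3 223.2 150.2] yaw 155.8 t 24.2 w 85.6 | go cm -20.47 -45.31 -0.98 None
```

The jar is centred within 1 mm. I go back to the beaker, passing above the bottle at about 165 mm.

>>> arm_command --series '[100,-1.2,-2.6,-1,0,100,-2.6,-5.8,-1.5,0,100,-4.1,-9,-1.5,0,100,-5.6,-12.3,-1.5,0,100,-7.1,-15.7,-1.5,0]'

```text
clock: 24.62
eef_pos: [472.2, 48.4, 161.1]
tool_rot: [-3.14, -0.002, 2.72]
force: [-0.1, -0.7, -0.3]
width: 85.2
gripper_force: 0.0
```

>>> arm_command --series '[100,-1.5,-3.3,0,0,100,-3,-6.6,0,0,100,-4.5,-9.9,0,0,100,-6,-13.2,0,0,100,-7.3,-16.1,0,0]'

```text
clock: 25.03
eef_pos: [472.4, -129.4, 160.9]
tool_rot: [-3.141, -0.003, 2.718]
force: [0.1, -0.6, 0.1]
width: 85.6
gripper_force: 0.0
```

>>> arm_command --series '[100,-1.4,-3,0,0,100,-2.8,-6.2,0,0,100,-4,-9,1,0,100,-5,-11.3,3,0,100,-5.7,-12.7,5,0]'

```text
clock: 25.45
eef_pos: [472.5, -269.9, 110.7]
tool_rot: [-3.14, -0.0, 2.715]
force: [0.3, 0.3, -0.4]
width: 84.9
gripper_force: 0.0
```

```bash
python3 - <<'E'
from h import *
viewer.get_image("side"); viewer.get_image("side");togo(475.5,-274.4,20)
E
```

```text
at [ 469.9 -268.6  108.1] yaw 155.5 t 25.55 w 85.3 | go cm -0.75 -0.3 8.81 None
```

>>> arm_command --series '[100,-0.4,-0.2,0,0,100,-0.7,-0.3,1,0,100,-0.7,-0.3,2,0,100,-0.7,-0.3,3,0,100,-0.7,-0.3,3,0]'

```text
clock: 25.97
eef_pos: [477.8, -270.0, 80.2]
tool_rot: [3.141, -0.004, 2.72]
force: [0.2, 0.1, 0.3]
width: 85.1
gripper_force: 0.0
```

```bash
python3 - <<'E'
from h import *
viewer.get_image("side"); togo(475.5,-274.4,20)
E
```

```text
at [ 478.1 -270.4   81. ] yaw 155.9 t 26.02 w 85.4 | go cm 0.07 -0.47 6.1 None
```

>>> arm_command --series '[100,0.1,-0.4,0.5,0,100,0.1,-0.4,2.5,0,100,0.1,-0.4,4.5,0,100,0.1,-0.4,5.8,0,100,0.1,-0.4,6,0]'

```text
clock: 26.43
eef_pos: [474.8, -274.5, 20.3]
tool_rot: [3.142, -0.003, 2.719]
force: [-0.2, 0.6, -0.0]
width: 85.5
gripper_force: 0.0
```

>>> arm_command --series '[100,0,0,0,0,40,0,0,0,0,40,0,0,0,0,40,0,0,0,0,40,0,0,0,0]'

```text
clock: 26.85
eef_pos: [477.2, -275.7, 23.6]
tool_rot: [-3.141, 0.002, 2.719]
force: [-0.7, 0.7, 7.6]
width: 42.7
gripper_force: 59.7
```

>>> arm_command --series '[40,0,0,0,0,40,0,0,0,0,40,0,0,0,0,40,0,0,0,0,40,0,0,0,0]'

```text
clock: 27.27
eef_pos: [477.1, -275.6, 23.6]
tool_rot: [-3.141, 0.002, 2.719]
force: [-0.6, -0.0, 7.1]
width: 42.7
gripper_force: 60.0
```

>>> arm_command --series '[40,0,0,-0.4,0,40,0,0,-1.5,0,40,0,0,-4,0,40,0,0,-7,0,40,0,0,-10,0]'

```text
clock: 27.68
eef_pos: [475.9, -274.8, 123.8]
tool_rot: [3.141, -0.001, 2.719]
force: [1.3, -0.3, -1.1]
width: 42.4
gripper_force: 60.9
```

>>> arm_command --series '[40,0,0,-2,0,40,0,0,-4,0,40,0,0,-5,0,40,0,0,-5,0,40,0,0,-5,0]'

```text
clock: 28.1
eef_pos: [476.3, -275.0, 172.4]
tool_rot: [-3.142, 0.001, 2.719]
force: [-0.3, -0.1, 0.0]
width: 42.5
gripper_force: 60.9
```

```bash
python3 - <<'E'
from h import *
s,_=viewer.get_image("side"); cv2.imwrite("pics/s9.png",cv2.resize(s[120:400,240:520,::-1],None,fx=2,fy=2)); togo(666.8,113,160)
E
```

```text
at [ 475.7 -274.7  171.5] yaw 155.8 t 28.15 w 42.7 | go cm -1.52 43.2 1.15 None
```

View pics/s9.png

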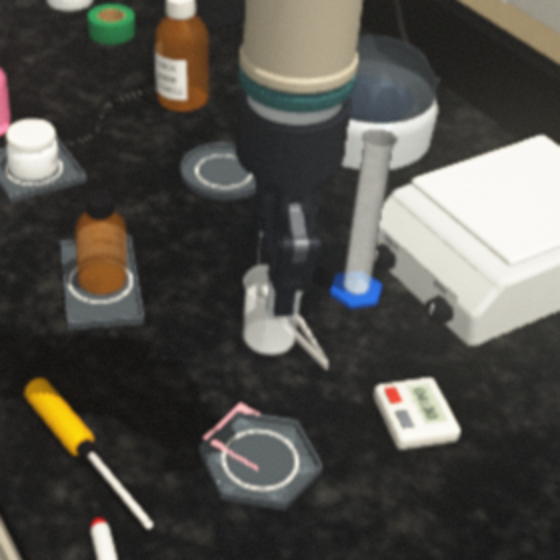

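The beaker is held upright, and the spare tray is empty again (ring at (258,460)). I carry it to the round tray by a dogleg that stays clear of the cylinder.

>>> arm_command --series '[40,0.7,1.5,0,0,40,1.8,4,0,0,40,3.1,6.9,0,0,40,4.4,9.8,0,0,40,5.7,12.7,0,0]'

```text
clock: 28.57
eef_pos: [475.1, -134.4, 170.6]
tool_rot: [-3.141, -0.003, 2.718]
force: [0.6, 0.2, -0.4]
width: 42.6
gripper_force: 60.9
```

>>> arm_command --series '[40,1.3,2.9,0,0,40,2.6,5.8,0,0,40,3.9,8.7,0,0,40,4.9,10.9,0,0,40,5.5,12.3,0,0]'

```text
clock: 28.98
eef_pos: [475.3, 2.4, 170.7]
tool_rot: [-3.141, -0.004, 2.723]
force: [-0.4, -0.0, 0.1]
width: 42.7
gripper_force: 60.9
```

```bash
python3 - <<'E'
from h import *
togo(666.8,113,160)
E
```

```text
at [475.3   2.4 170.7] yaw 156.0 t 28.98 w 42.7 | go cm -12.99 17.89 1.07 None
```

>>> arm_command --series '[40,-1.2,1.6,0,0,40,-2.9,4,0,0,40,-4.6,6.3,0,0,40,-6,8.3,0,0,40,-7,9.6,0,0]'

```text
clock: 29.4
eef_pos: [581.0, 59.7, 170.3]
tool_rot: [-3.141, -0.002, 2.721]
force: [0.2, 0.1, -0.5]
width: 42.6
gripper_force: 60.9
```

>>> arm_command --series '[40,-1.5,2,1,0,40,-3,4.1,2.5,0,40,-4.4,6,4,0,40,-5.4,7.4,5.5,0,40,-6,8.3,7,0]'

```text
clock: 29.82
eef_pos: [669.1, 110.2, 99.0]
tool_rot: [-3.141, -0.002, 2.72]
force: [0.3, 0.4, -0.9]
width: 42.7
gripper_force: 60.9
```

```bash
python3 - <<'E'
from h import *
viewer.get_image("side");viewer.get_image("side"); togo(667.8,113.2,24)
E
```

```text
at [666.5 110.   97. ] yaw 155.9 t 29.92 w 42.8 | go cm 0.02 0.35 7.3 None
```

>>> arm_command --series '[40,0,0.2,1,0,40,-0.1,0.4,2.5,0,40,-0.1,0.4,4,0,40,-0.1,0.4,5.4,0,40,-0.1,0.4,6.4,0]'

```text
clock: 30.33
eef_pos: [670.0, 111.3, 36.3]
tool_rot: [-3.14, -0.002, 2.718]
force: [0.4, 0.5, 0.3]
width: 42.3
gripper_force: 60.9
```

```bash
python3 - <<'E'
from h import *
viewer.get_image("side");viewer.get_image("side"); togo(668.8,113.2,23.5)
E
```

```text
at [669.3 111.3  35.8] yaw 155.8 t 30.43 w 42.7 | go cm 0.12 0.15 1.23 None
```

>>> arm_command --series '[40,0,0.1,0.3,0,40,0.1,0.1,0.6,0,40,0.1,0.1,0.9,0,40,0.1,0.1,1.1,0,40,0.1,0.1,1.1,0]'

```text
clock: 30.85
eef_pos: [670.7, 113.3, 27.1]
tool_rot: [-3.141, -0.0, 2.719]
force: [-1.0, -0.4, 0.2]
width: 42.8
gripper_force: 60.9
```

```bash
python3 - <<'E'
from h import *
viewer.get_image("side"); togo(668.8,113.2,23.5); print(monitor.read_state()["force"])
E
```

```text
at [670.9 113.3  27.3] yaw 155.8 t 30.9 w 42.6 | go cm 0.18 -0.1 0.38 None
[-0.85539891  0.349861   -0.84362101]
```

>>> arm_command --series '[40,0.1,0,0.1,0,40,0.1,0,0.2,0,40,0.1,0,0.3,0,40,0.1,0,0.3,0,40,0.1,0,0.3,0]'

```text
clock: 31.32
eef_pos: [669.8, 113.7, 24.1]
tool_rot: [-3.141, -0.0, 2.719]
force: [0.5, -0.3, -0.0]
width: 42.4
gripper_force: 60.9
```

```bash
python3 - <<'E'
from h import *
viewer.get_image("side"); togo(668.8,113.2,23.5); print(monitor.read_state()["force"])
E
```

```text
at [669.9 113.7  24.2] yaw 155.8 t 31.37 w 42.6 | go cm 0.08 -0.1 0.07 None
[ 0.11424288 -0.50349959  0.20090652]
```

>>> arm_command --series '[40,0,0,0.1,0,40,0,0,0.2,0,40,0,0,0.2,0,40,0,0,0.2,0,40,0,0,0.2,0]'

```text
clock: 31.78
eef_pos: [670.3, 113.7, 23.7]
tool_rot: [3.141, 0.001, 2.719]
force: [-1.8, -1.0, 8.5]
width: 42.7
gripper_force: 61.8
```

>>> arm_command --series '[55,0,0,0,0,60,0,0,0,0,70,0,0,0,0,90,0,0,0,0,100,0,0,0,0]'

```text
clock: 32.2
eef_pos: [669.8, 113.7, 21.9]
tool_rot: [-3.141, -0.0, 2.719]
force: [-0.4, 0.4, -0.2]
width: 81.5
gripper_force: 0.0
```

>>> arm_command --series '[100,0,0,0,0,100,0,0,-2,0,100,0,0,-5,0,100,0,0,-9,0,100,0,0,-13,0]'

```text
clock: 32.62
eef_pos: [668.9, 113.6, 152.6]
tool_rot: [-3.14, -0.002, 2.719]
force: [0.9, 0.2, -0.0]
width: 85.3
gripper_force: 0.0
```

>>> arm_command --series '[100,3,0,0,0,100,6,0,0,0,100,9,0,0,0,100,12,0,0,0,100,14,0,0,0]'

```text
clock: 33.03
eef_pos: [539.2, 172.7, 152.3]
tool_rot: [-3.141, -0.002, 2.721]
force: [-0.2, 0.6, -0.6]
width: 85.5
gripper_force: 0.0
```

```bash
python3 - <<'E'
from h import *
p,d=viewer.get_image("side"); togo(0,0,0)
for k,xy,r,a,b in(("jar",(473,222),29,15,44),("bottle",(455,4),26,25,68),("beaker",(668,114),23,20,58)): print(k,body(p,d,"side",xy,r,a,b))
c=viewer.camera_model("side"); print("beaker rim",f(ransac(edgepts(c,p,(668,114),60,40,mask=edges),23)),"round ring side 668.7 115.6")
cv2.imwrite("pics/s10.png",cv2.resize(p[120:400,180:500,::-1],None,fx=2,fy=2))
E
```

```text
at [535.5 174.7 152.2] yaw 156.1 t 33.08 w 85.5 | go cm 41.86 -37.7 15.22 None
jar (array([474. , 224.7]), np.int64(305), np.float64(1.9))
bottle (array([458.5,   5.3]), np.int64(422), np.float64(1.0))
beaker (array([669.1, 116.8]), np.int64(358), np.float64(2.5))
beaker rim (array([669.2, 116.9]), np.float64(24.0), (np.int64(253), 483)) round ring side 668.7 115.6
```

View pics/s10.png

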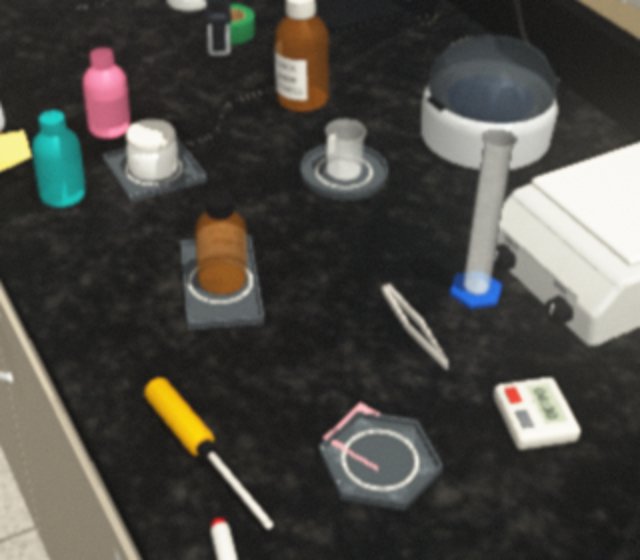

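The jar (151,150), bottle (220,265) and beaker (345,150) all stand upright in their rings. The spare tray is empty, and the cylinder, timer and tweezers have not moved. I let the arm settle and hand in.

>>> arm_command --series '[100,0,0,0,0,100,0,0,0,0,100,0,0,0,0,100,0,0,0,0,100,0,0,0,0]'

```text
clock: 33.5
eef_pos: [543.1, 170.4, 152.0]
tool_rot: [-3.142, 0.0, 2.717]
force: [0.5, -0.4, 0.2]
width: 85.9
gripper_force: 0.0
```

```bash
python3 -c "
from cell import workorder
print(workorder.finish_job())"
```

```text
the job is handed in; nothing more can be done
None
```

The job is handed in at about 33 s: the jar is on the square tray, the small bottle on the oblong tray and the beaker on the round tray, all upright and within about 3 mm of centre by camera, with the spare tray empty again and the cylinder, timer and tweezers left where they were.

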